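# Pump up the hand-pumped mould clamp until its pressure pin is out

## Task

With the fingertips only, push the blue two-part mould in the bench clamp all the way back against the steel stop at the rear of its nest, and swing the clamp's red-tipped bleed lever round to its closed end, across towards the mould. Then press the black pump plunger down and let it spring back, again and again, until the green pressure pin has popped fully out, and leave the mould clamped upright with the hand clear. Do not pinch, lift or tip the mould, and leave the other things on the cart where they are.

Things in the scene. Friction and masses are not known exactly. Their poses are not given: they have to be found in the camera images.
- clamp: Hand-pumped mould clamp fixed on the cart. Origin: on the cart top under the mould's home place; clamp axes x to its back, y left, z up (mm below). Grey base 210 x 190: x -115..95, y -65..125, z 0..16. Fixed right jaw: face y -19.5, x -22..34, top z 86. Cylinder block x -34..46, y 50..120, top z 84. Pump manifold before it x -108..-33, y 54..120, top z 50, its barrel to z 69.
- nest_home (a point): On the nest's white floor (20 mm above the cart) at clamp (0, -2): where the mould's origin stands when it is home and gripped. The floor strip runs along clamp x from -110 (open front) to the steel back stop, whose front face is at clamp x = 37.5, y -30..18, up to z 74.
- mould: Blue two-part mould upright in the clamp's nest, 74 (x) x 35 (y) x 94 mm (z), 0.11 to 0.24 kg, loose. Origin: centre of its underside. Starts 28 to 42 mm too far forward (clamp -x). Home when its back touches the back stop: its origin at clamp x = 0 within 3 mm. Its front then still stands 15 mm out of the jaws, so it is pushed from the front all the way, with 1 to 3 N.
- ram: Platen on the ram, left of the mould: 54 mm wide, 56 high, dark pad. Origin: on its mid axis, 5.5 mm behind the pad's face. At rest the face is at clamp y = +22.5, so 42 mm lie between the jaws. With the bleed lever closed each full pump stroke moves it about 2.7 mm along clamp -y (a check valve keeps it) until, after 7 mm, the mould is gripped; then pressure builds up.
- pump_plunger (a joint): Pump plunger travel (m): 0 = up (rest), 0.018 = fully down; moves straight down. Black mushroom knob, 42 mm across. Its spring returns it: about 6.5 N at the top, 10 N at the bottom, up to 5 N more under pressure. Full strokes (over 16 mm) pump best, strokes under 6 mm pump nothing, and with the bleed lever open none does.
- knob_top (a point): Middle of the top of the black plunger knob: at clamp (-74, 88), 113.5 mm above the cart at rest; goes down with the plunger.
- bleed_lever (a joint): Bleed lever angle (rad) about an upright axis at clamp (24, 98). 0 = open, lever points to clamp +x (back); turns clockwise seen from above to 1.571 = closed, at its stop, pointing to clamp -y (towards the mould). Counts as closed from 1.4; opened again, the pressure is lost. Stays where left; about 1 N at the grip moves it. Starts at 0 to 0.35.
- lever_grip (a point): Top of the lever's upright red grip, 129.5 mm above the cart. The grip is a post 15 mm in diameter, its axis 45 mm from the lever's axis, free from z 103 to 129 mm; below it runs the lever's 9 mm steel bar, top at z 101.5.
- indicator_pin (a joint): How far the pressure pin stands out (m). 0 = in, all but flush with its brass collar; it stays in until the mould is gripped, then rises about 5.4 mm with each full stroke and stays. Fully out is 16 to 20 mm, where more strokes change nothing (relief valve); from 14.5 mm it counts as fully out. About 6 full strokes in all.
- pin_tip (a point): Tip of the pressure pin, 10 mm thick, green with a white root that shows only when it is fully out; at clamp (-12, 74), 92 mm above the cart when in, 108 to 112 mm when out.
- next_mould: Another blue mould, same size, upright on the cart to the right of the clamp; bystander. Origin: centre of its underside.
- amber_bottle: Amber bottle with dark cap, 48 mm across, 100 mm tall; bystander. Origin: centre of its underside.
- tally_counter: Small round grey hand tally counter, 42 x 49 x 20 mm; bystander. Origin: centre of its underside.
- hex_key: Black hex key lying to the right of the clamp's front, 72 x 24 x 5 mm; bystander. Origin: centre of its underside.

How it is judged:
On the way, in this order (a step that is already met when the one before it is completed fails the run):
1. the mould stands home against the back stop and the bleed lever is closed, before there is pressure (x of mould in the frame of clamp between -0.003 and 0.004 m and value of joint bleed_lever above 1.4 rad and value of joint indicator_pin below 0.003 m), for 0.1 s.
2. pumping has brought the pressure pin fully out (value of joint indicator_pin above 0.0145 m), for 0.2 s.
At the end, for the whole second after the job is handed in: The mould stands upright (within 0.05 rad) and straight on the nest floor, home to within 3 mm of the back stop, gripped by the ram with more than 6 N; the bleed lever is closed (over 1.4 rad), the pressure pin stands out more than 14.5 mm and the plunger has sprung back up (within 2 mm) (x of mould in the frame of clamp between -0.003 and 0.004 m and value of joint bleed_lever above 1.4 rad and value of joint indicator_pin above 0.0145 m and value of joint pump_plunger below 0.002 m and contact force between ram and mould above 6 N and z of mould in the frame of clamp below 0.024 m and angle between mould's own z axis and vertical below 0.05 rad and angle between the x axis of mould and the x axis of clamp, either way round below 0.05 rad and linear speed of mould below 0.01 m/s); the robot touches nothing.
It fails at once if the mould is lifted off the nest floor by more than 8 mm (z of mould in the frame of clamp above 0.028 m).
It fails at once if the mould is tipped by more than 0.25 rad (angle between mould's own z axis and vertical above 0.25 rad).
It fails at once if the other mould, the amber bottle, the tally counter or the hex key is moved by more than 15 mm (distance of any of next_mould, amber_bottle, tally_counter, hex_key from where it was at the start of the episode above 0.015 m).
It also fails if it takes over 61 s, if anything falls off the work surface, if the arm or the gripper's body presses on something with over 40 N, if the wrist force passes 120 N, or if a joint passes its speed limit or range.

## Robot

A 7-joint arm with a two-finger parallel gripper is mounted at the origin on a cart in front of the work surface, level with it; the furniture and walls round the work are solid. World frame = base frame: x ahead of the robot, y to its left, z up, the work surface at z = 0. Lengths are in m, angles in rad, forces in N, time in s.
With the tool pointing down it reaches from about 0.425 to 0.875 m from the base axis. Payload 8.4 kg.
Tool frame: the origin (TCP) lies at the very end of the fingers, on their centre line; the grasp point (between the pads) lies robot.hold_point_z behind it (robot.hold_point_z is the distance from the TCP to the grasp point, in m); z points along the fingers, y is the line along which they close (so a half turn about z gives the same grasp; the last joint's range is limited). The gripper opens to 87 mm and grips with 3 to 60 N. Pads are 19 mm wide; open, the fingers measure 117 mm over their backs; the gripper's body (75 mm by 190 mm) begins 51 mm behind the grasp point.
Start: joints at [1.155, 0.333, 0.04, 1.465, -0.013, 1.343, -0.059], TCP at [0.202, -0.618, 0.223] pointing down, gripper open.
Joint ranges: [-2.58, 2.58], [-0.38, 2.09], [-1.3, 1.39], [0.25, 2.4], [-1.5, 4.64], [0.08, 2.09], [-2.65, 2.65]. Speed limits (rad/s): [2.22, 2.22, 2.79, 2.79, 3.14, 3.14, 3.14].

## Interface

Orientations are given as a rotation vector (axis times angle).
In Python, from bench import readout, vision, robot, spotter gives the robot as it stands. The module is installed in compiled form; this text tells all that it offers.
- The arm moves only by the tool carry_out, never from a script. Its argument "moves" is a list of rows, each an object of numbers: "wx", "wy", "wz": the turn, a rotation vector about the tool's x, y, z in rad; "tx", "ty", "tz": the shift along the tool's x, y, z in m; "claw": the opening, from -1 (shut) to 1 (fully open). A call has 1 to 12 rows; each row is the pose to reach, as a shift and turn from the pose commanded when the call began, along the tool's axes at that moment; what a row does not reach only later rows make up. A row lasts 1/12 s, in which the tool goes at most 41.7 mm and 7.16 degrees, less where a joint would pass 70% of its speed; a pose out of reach is approached as far as the arm can. A call with a gripper value outside its range is refused whole. The fingers move at their own pace and stop on an object; the grip force is fixed at half the most. Time passes only in rows, so rows that repeat a pose let the fingers close. It gives the time, the measured TCP pose, the force, the opening and the grip force at its end, in the units of the state.
- readout.observe(): the state, without advancing time (a new reading comes with each control period).
- vision.capture(name): name is "scene" or "side" or "wrist"; returns the picture (384x512x3 uint8, blue, green, red); there is no depth.
- vision.calibration(name): a dict with "fx", "fy", "cx", "cy" (pixels), "dist" ([k1, k2, p1, p2, k3] as OpenCV has them; the pictures are not rectified), "extrinsics" (4x4, takes a point from camera to world coordinates). Camera axes: x right, y down, z forward; pixel columns grow to the right and rows downward; lengths in m; the calibration is good to about 2 mm. A picture is of the moment at which its call begins: read the wrist's pose just before it. calibration takes no time and is no camera call; for the wrist camera it gives the pose at the moment of the call.
- robot.hand_in(): hands the job in; it is judged then, once.
Trained networks look in the newest picture that a camera, given by its name, has taken for a name from the list of things; names that differ only in an ending like _2 or _b are one class to them, and where a whole thing is asked for, a point or a joint stands for the part that bears it (a point fixed in the world has none). Each returns a list of dicts, best first, with "conf" (0 to 1); they miss things now and then, are a little off and sometimes report something else, mostly with a low value. They report only what shows in the picture. A call takes as long as a camera call.
- spotter.spot_in(thing, camera): "bbox" ([left, top, right, bottom] in pixels, round what is visible of it).
The state is a dict: "time_s": time; "joint_pos": joint angles; "qd": joint speeds; "effort": joint torques, N m; "tcp_pos": TCP position; "ee_rot": TCP orientation; "contact_force": force on the tool from outside, world axes, zero at the start; "moment": the same for the moment, N m; "finger_gap": finger opening in m; "grip_force": force on a finger pad.
Only numpy, scipy, OpenCV 4.12 (cv2) and the standard library are available. Lean on these libraries where they do the work, as an engineer would, in place of code of your own. Each camera call takes 0.05 s, during which the arm holds its last target. There are 200 camera calls.

## Working session

There is one attempt and no reset: what is moved stays moved. The work goes in short steps, Python scripts to look and compute and a tool call to move; the robot and the scene stay as the last step left them, time stands still between calls to the robot, and variables do not carry over. Pictures are saved under pics/ and viewed, at most 10 in all, crops included, and the job is handed in when it is done.

Besides the shell and the picture viewer there is one more tool, called after "Call:" in YAML: its name, and indented under it one key for each argument. carry_out: Moves the arm, as the interface text tells. Its arguments: {"type":"object","properties":{"moves":{"type":"array","items":{"type":"object","properties":{"wx":{"type":"number"},"wy":{"type":"number"},"wz":{"type":"number"},"tx":{"type":"number"},"ty":{"type":"number"},"tz":{"type":"number"},"claw":{"type":"number"}}}}},"required":["moves"]}

```bash
mkdir -p pics
python3 - <<'E'
from bench import readout, vision, robot, spotter
import cv2,numpy as np
s=readout.observe(); print({k:np.round(v,3).tolist() for k,v in s.items()}, robot.hold_point_z)
for c in ("scene","side"):
    im=vision.capture(c); cv2.imwrite(f"pics/{c}0.png",im)
    k=vision.calibration(c); print(c,{a:np.round(b,4).tolist() for a,b in k.items()})
    for t in ("clamp","mould","bleed_lever","pump_plunger","indicator_pin","ram","hex_key"):
        print(t,[(np.round(d["bbox"]).tolist(),round(d["conf"],2)) for d in spotter.spot_in(t,c)][:3])
a=np.hstack([cv2.imread("pics/scene0.png"),cv2.imread("pics/side0.png")])
E
```

```text
{'time_s': 0.0, 'joint_pos': [1.155, 0.334, 0.04, 1.466, -0.013, 1.343, -0.058], 'qd': [-0.002, 0.0, 0.0, 0.002, -0.002, -0.0, -0.001], 'effort': [-0.0, -65.634, 1.335, -40.381, -0.06, 0.045, 0.0], 'tcp_pos': [0.202, -0.617, 0.222], 'ee_rot': [-3.101, -0.495, 0.001], 'contact_force': [-0.62, -0.147, -0.191], 'moment': [-0.019, -0.029, 0.007], 'grip_force': 0.0, 'finger_gap': 0.087} 0.0187
scene {'fx': 455.4152, 'fy': 455.4152, 'cx': 258.2625, 'cy': 192.8035, 'dist': [-0.015, 0.0, 0.0, 0.0, 0.0], 'extrinsics': [[-0.7624, -0.4247, 0.4882, -0.0254], [-0.6469, 0.4813, -0.5915, 0.6754], [0.0162, -0.7668, -0.6417, 0.7805], [0.0, 0.0, 0.0, 1.0]]}
clamp [([122.0, 207.0, 247.0, 306.0], 0.9)]
mould [([180.0, 209.0, 218.0, 261.0], 0.63)]
bleed_lever [([167.0, 223.0, 188.0, 251.0], 0.7), ([131.0, 215.0, 148.0, 241.0], 0.49)]
pump_plunger [([167.0, 248.0, 190.0, 271.0], 0.89)]
indicator_pin [([167.0, 246.0, 191.0, 273.0], 0.36)]
ram [([167.0, 222.0, 191.0, 249.0], 0.8)]
hex_key [([126.0, 216.0, 149.0, 242.0], 0.7), ([277.0, 254.0, 276.0, 255.0], 0.52)]
side {'fx': 450.0969, 'fy': 450.0969, 'cx': 262.4854, 'cy': 187.9493, 'dist': [0.001, 0.0, 0.0, 0.0, 0.0], 'extrinsics': [[0.9996, 0.0244, -0.0169, 0.5281], [0.0268, -0.4945, 0.8688, -1.076], [0.0129, -0.8689, -0.4949, 0.7715], [0.0, 0.0, 0.0, 1.0]]}
clamp [([243.0, 153.0, 307.0, 210.0], 0.64)]
mould [([256.0, 166.0, 280.0, 197.0], 0.93)]
bleed_lever [([284.0, 151.0, 300.0, 162.0], 0.46)]
pump_plunger [([251.0, 154.0, 267.0, 164.0], 0.4)]
indicator_pin []
ram [([220.0, 209.0, 250.0, 240.0], 0.65), ([260.0, 163.0, 280.0, 198.0], 0.62), ([285.0, 173.0, 292.0, 182.0], 0.6)]
hex_key []
```

View pics/scene0.png

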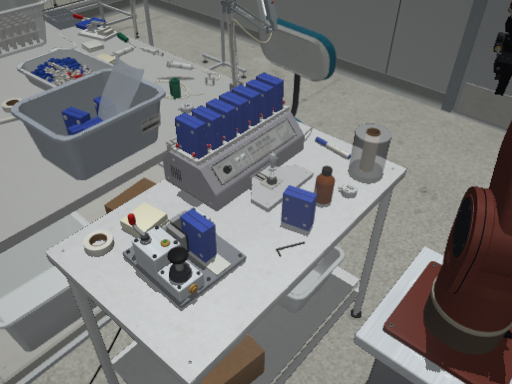

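View pics/side0.png

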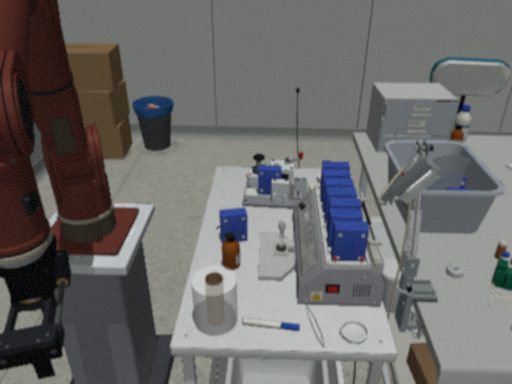

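The scene view shows the clamp at about (185,258): knob top near (178,255), red lever tip near (131,218), mould in front of the right jaw near (198,235). The side view shows the same clamp at about (275,185), with the knob near (259,157) and the red tip near (300,155).

```bash
cat > h.py <<'E'
import numpy as np,cv2
from bench import readout, vision, robot, spotter
from scipy.spatial.transform import Rotation as R
def ray(k,uv):
    K=np.array([[k["fx"],0,k["cx"]],[0,k["fy"],k["cy"]],[0,0,1.]])
    p=cv2.undistortPoints(np.array([[uv]],float),K,np.array(k["dist"],float))[0,0]
    T=np.array(k["extrinsics"]); d=T[:3,:3]@[p[0],p[1],1]; return T[:3,3],d/np.linalg.norm(d)
def atz(k,uv,z):
    o,d=ray(k,uv); return o+d*(z-o[2])/d[2]
def tri(rs):
    A=sum(np.eye(3)-np.outer(d,d) for o,d in rs); b=sum((np.eye(3)-np.outer(d,d))@o for o,d in rs)
    return np.linalg.solve(A,b)
def proj(k,P):
    K=np.array([[k["fx"],0,k["cx"]],[0,k["fy"],k["cy"]],[0,0,1.]]); T=np.linalg.inv(np.array(k["extrinsics"]))
    return cv2.projectPoints(np.atleast_2d(np.array(P,float)),cv2.Rodrigues(T[:3,:3])[0],T[:3,3],K,np.array(k["dist"],float))[0][:,0]
E
python3 - <<'E'
from h import *
a=cv2.imread("pics/scene0.png")[195:315,110:260]; b=cv2.imread("pics/side0.png")[140:215,235:315]
cv2.imwrite("pics/crop0.png",np.vstack([cv2.resize(a,None,fx=4,fy=4,interpolation=3)[:,:600]]))
s,d=vision.calibration("scene"),vision.calibration("side")
print(atz(s,(178,255),.1135),atz(d,(259,157),.1135),tri([ray(s,(178,255)),ray(d,(259,157))]))
print(atz(s,(131,217),.125),atz(d,(300,155),.125),tri([ray(s,(131,217)),ray(d,(300,155))]))
E
```

```text
[0.47713723 0.30901591 0.1135    ] [0.48828496 0.28853157 0.1135    ] [0.48614529 0.30418231 0.10473054]
[0.62231811 0.30815642 0.125     ] [0.62518342 0.28732803 0.125     ] [0.62741688 0.30434523 0.11793417]
```

View pics/crop0.png

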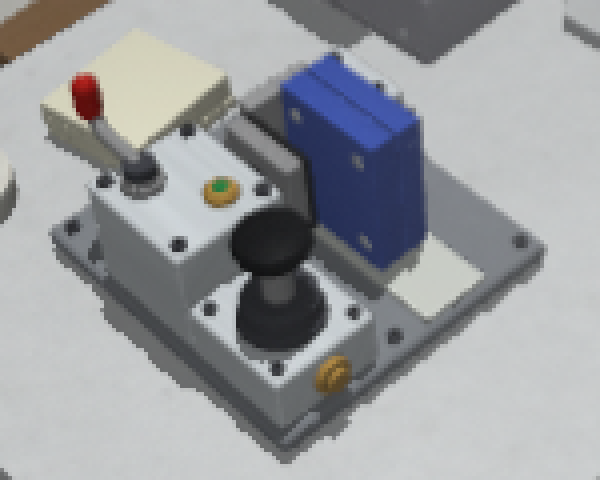

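The enlarged crop (4x, offset 110,195) shows the knob top at (272,238), green pin at (221,187), red grip top at (85,78), base top corners near (285,440), (543,243) and (53,232), and the mould standing forward.

Run:
```python
from h import *
from scipy.optimize import least_squares
s=vision.calibration("scene")
pts=[((-74,88,112),(272,236)),((-12,74,92),(221,187)),((-115,125,16),(285,440)),((-115,-65,16),(543,243)),((95,125,16),(53,232))]
C=np.array([p[0] for p in pts])/1e3; U=np.array([p[1] for p in pts])/4+[110,195]-.375
def W(q,C): return C@R.from_euler('z',q[2]).as_matrix().T+[q[0],q[1],0]
f=lambda q:(proj(s,W(q,C))-U).ravel()
r=least_squares(f,[.55,.22,0]); print(r.x,f(r.x).round(1))
q=r.x; print("knob,home,pivot",W(q,np.array([[-.074,.088,.1135],[0,-.002,.02],[.024,.098,.1295]])))
g=atz(s,(85/4+110,76/4+195),.1295); l=R.from_euler('z',-q[2]).apply(g-[q[0],q[1],0]); print("grip in clamp",l)
for uv in [(283,85),(335,55),(418,120),(365,155)]:
    g=atz(s,(uv[0]/4+110-.4,uv[1]/4+195-.4),.114); print("mould top corner",R.from_euler('z',-q[2]).apply(g-[q[0],q[1],0]))
```

```text
[ 0.55198275  0.21354016 -0.05090085] [ 0.  -0.6  0.1 -0.7  0.   1.3  1.5 -0.1 -1.7 -0.6]
knob,home,pivot [[0.48255593 0.30519122 0.1135    ]
 [0.55188099 0.21154275 0.02      ]
 [0.58093779 0.31019214 0.1295    ]]
grip in clamp [0.06821151 0.09464861 0.1295    ]
mould top corner [0.00423631 0.01691519 0.114     ]
mould top corner [ 0.00269841 -0.01818471  0.114     ]
mould top corner [-0.06740872 -0.01518121  0.114     ]
mould top corner [-0.06701378  0.02130084  0.114     ]
```

```bash
cat >> h.py <<'E'
Q=[0.55198,0.21354,-0.0509]
def cw(x,y,z): # clamp mm -> world
    return R.from_euler('z',Q[2]).apply(np.array([x,y,0])/1e3)+[Q[0],Q[1],z/1e3]
def wc(p): return R.from_euler('z',-Q[2]).apply(np.array(p)-[Q[0],Q[1],0])*1e3
def shifts(pts):
    """tool shifts (mm) and turn to world points, tool down with x along clamp x"""
    s=readout.observe(); T=R.from_rotvec(s["ee_rot"]); G=R.from_euler('z',Q[2])*R.from_euler('x',np.pi)
    print("t",round(s["time_s"],2),"clamp tcp",wc(s["tcp_pos"]).round(1),"F",np.round(s["contact_force"],1),"turn",(T.inv()*G).as_rotvec().round(3))
    for p in pts: print(np.round(p,3),"->",(T.inv().apply(np.array(p)-s["tcp_pos"])*1e3).round(1))
E
python3 - <<'E'
from h import *
shifts([(.3,-.45,.3),(.42,-.25,.3),(.44,0,.3),(.44,.15,.3),cw(-125,-2,200),cw(-105,-2,56)])
s=vision.calibration("scene")
for n,uv in dict(machL=(170,180),machR=(305,150),jar=(370,175),mould2=(298,225),lampbase=(270,190)).items(): print(n,atz(s,uv,0 if n!='lampbase' else .0).round(2))
print("machine top at .2",atz(s,(190,120),.2).round(2),atz(s,(270,80),.2).round(2), readout.observe()["joint_pos"])
E
```

```text
t 0.8 clamp tcp [-306.8 -847.9  222.5] F [-0.6 -1.   0.2] turn [-0.    -0.     0.368]
[ 0.3  -0.45  0.3 ] -> [ 144.9 -128.9  -77.4]
[ 0.42 -0.25  0.3 ] -> [ 321.2 -281.6  -77.4]
[0.44 0.   0.3 ] -> [ 418.1 -512.9  -77.4]
[0.44 0.15 0.3 ] -> [ 464.8 -655.5  -77.4]
[0.427 0.218 0.2  ] -> [ 473.7 -724.    22.6]
[0.447 0.217 0.056] -> [ 492.3 -716.9  166.6]
machL [0.79 0.07 0.  ]
machR [ 0.59 -0.29  0.  ]
jar [ 0.38 -0.31  0.  ]
mould2 [ 0.41 -0.01  0.  ]
lampbase [ 0.55 -0.07  0.  ]
machine top at .2 [0.72 0.04 0.2 ] [ 0.71 -0.26  0.2 ] [ 1.15484551  0.33319851  0.03990968  1.46539441 -0.01340711  1.34327154
 -0.05848574]
```

Call:
carry_out:
  moves:
    - {"tx":0.0,"ty":0.0,"tz":-0.04,"claw":-1}
    - {"tx":0.02,"ty":-0.02,"tz":-0.075,"claw":-1}
    - {"tx":0.05,"ty":-0.045,"tz":-0.08,"claw":-1}
    - {"tx":0.08,"ty":-0.07,"tz":-0.08,"claw":-1}
    - {"tx":0.11,"ty":-0.096,"tz":-0.08,"claw":-1}
    - {"tx":0.14,"ty":-0.122,"tz":-0.08,"claw":-1}
    - {"tx":0.17,"ty":-0.148,"tz":-0.08,"claw":-1}
    - {"tx":0.2,"ty":-0.174,"tz":-0.08,"claw":-1}
    - {"tx":0.23,"ty":-0.2,"tz":-0.08,"claw":-1}
    - {"tx":0.26,"ty":-0.226,"tz":-0.08,"claw":-1}
    - {"tx":0.29,"ty":-0.252,"tz":-0.08,"claw":-1}
    - {"tx":0.32,"ty":-0.28,"tz":-0.08,"claw":-1}

```text
invalid input
```

Run:
```python
from h import *
shifts([(.43,0.05,.3),cw(-115,-2,250)]); print(readout.observe()["joint_pos"])
```

```text
t 0.8 clamp tcp [-306.8 -847.9  222.5] F [-0.6 -1.   0.2] turn [-0.    -0.     0.368]
[0.43 0.05 0.3 ] -> [ 424.2 -563.6  -77.4]
[0.437 0.217 0.25 ] -> [ 483.  -720.5  -27.4]
[ 1.15484551  0.33319851  0.03990968  1.46539441 -0.01340711  1.34327154
 -0.05848574]
```

Call:
carry_out:
  moves:
    - {"wx":0,"wy":0,"wz":0,"tx":0.0,"ty":0.0,"tz":-0.04,"claw":-1}
    - {"wx":0,"wy":0,"wz":0,"tx":0.02,"ty":-0.02,"tz":-0.075,"claw":-1}

```text
time_s: 0.97
tcp_pos: [0.2104, -0.5961, 0.294]
ee_rot: [-3.101, -0.487, 0.005]
contact_force: [-0.6, -0.1, 1.6]
finger_gap: 0.08
grip_force: 0.0
```

Call:
carry_out:
  moves:
    - {"wx":0,"wy":0,"wz":0,"tx":0.027,"ty":-0.024,"tz":-0.005,"claw":-1}
    - {"wx":0,"wy":0,"wz":0,"tx":0.055,"ty":-0.048,"tz":-0.005,"claw":-1}
    - {"wx":0,"wy":0,"wz":0,"tx":0.082,"ty":-0.072,"tz":-0.005,"claw":-1}
    - {"wx":0,"wy":0,"wz":0,"tx":0.11,"ty":-0.096,"tz":-0.005,"claw":-1}
    - {"wx":0,"wy":0,"wz":0.05,"tx":0.137,"ty":-0.12,"tz":-0.005,"claw":-1}
    - {"wx":0,"wy":0,"wz":0.1,"tx":0.165,"ty":-0.144,"tz":-0.005,"claw":-1}
    - {"wx":0,"wy":0,"wz":0.15,"tx":0.192,"ty":-0.168,"tz":-0.005,"claw":-1}
    - {"wx":0,"wy":0,"wz":0.2,"tx":0.22,"ty":-0.192,"tz":-0.005,"claw":-1}
    - {"wx":0,"wy":0,"wz":0.25,"tx":0.247,"ty":-0.216,"tz":-0.005,"claw":-1}
    - {"wx":0,"wy":0,"wz":0.3,"tx":0.275,"ty":-0.24,"tz":-0.005,"claw":-1}
    - {"wx":0,"wy":0,"wz":0.35,"tx":0.295,"ty":-0.26,"tz":-0.005,"claw":-1}
    - {"wx":0,"wy":0,"wz":0.37,"tx":0.3,"ty":-0.29,"tz":-0.005,"claw":-1}

```text
time_s: 1.97
tcp_pos: [0.4113, -0.2233, 0.2997]
ee_rot: [-3.14, 0.084, -0.001]
contact_force: [0.0, 0.5, 0.2]
finger_gap: 0.0038
grip_force: 0.0
```

Run:
```python
from h import *
shifts([(.43,0.05,.3),cw(-115,-2,250)]); print(readout.observe()["joint_pos"])
```

```text
t 1.97 clamp tcp [-118.3 -443.4  299.7] F [0.  0.5 0.2] turn [-0.    -0.001 -0.003]
[0.43 0.05 0.3 ] -> [ 4.000e+00 -2.739e+02 -1.000e-01]
[0.437 0.217 0.25 ] -> [   2.  -441.4   49.9]
[ 0.72603186 -0.05689569 -0.30603387  1.74896205 -0.01795778  1.44635515
 -1.20185316]
```

Call:
carry_out:
  moves:
    - {"wx":0,"wy":0,"wz":0,"tx":0.0,"ty":-0.04,"tz":0,"claw":-1}
    - {"wx":0,"wy":0,"wz":0,"tx":0.0,"ty":-0.08,"tz":0,"claw":-1}
    - {"wx":0,"wy":0,"wz":0,"tx":0.0,"ty":-0.12,"tz":0,"claw":-1}
    - {"wx":0,"wy":0,"wz":0,"tx":0.0,"ty":-0.16,"tz":0,"claw":-1}
    - {"wx":0,"wy":0,"wz":0,"tx":0.0,"ty":-0.2,"tz":0,"claw":-1}
    - {"wx":0,"wy":0,"wz":0,"tx":0.0,"ty":-0.24,"tz":0,"claw":-1}
    - {"wx":0,"wy":0,"wz":0,"tx":0.0,"ty":-0.28,"tz":0,"claw":-1}
    - {"wx":0,"wy":0,"wz":0,"tx":0.0,"ty":-0.32,"tz":0,"claw":-1}
    - {"wx":0,"wy":0,"wz":0,"tx":0.0,"ty":-0.36,"tz":0,"claw":-1}
    - {"wx":0,"wy":0,"wz":0,"tx":0.0,"ty":-0.4,"tz":0.01,"claw":-1}
    - {"wx":0,"wy":0,"wz":0,"tx":0.0,"ty":-0.44,"tz":0.03,"claw":-1}
    - {"wx":0,"wy":0,"wz":0,"tx":0.0,"ty":-0.44,"tz":0.05,"claw":-1}

```text
time_s: 2.97
tcp_pos: [0.4316, 0.2218, 0.251]
ee_rot: [-3.137, 0.071, -0.005]
contact_force: [-0.2, -0.5, 0.5]
finger_gap: 0.0005
grip_force: 0.0
```

Run:
```python
from h import *
shifts([cw(-105,-2,120)])
k=vision.calibration("wrist"); im=vision.capture("wrist"); np.save("k1.npy",k,allow_pickle=True); cv2.imwrite("pics/w1.png",im)
print(wc(np.array(k["extrinsics"])[:3,3]),np.round(np.array(k["extrinsics"])[:3,2],2))
pts=dict(knob=(-74,88,113.5),pin=(-12,74,92),bc=(-115,125,16),br=(-115,-65,16),bl=(95,125,16),bb=(95,-65,16),jaw=(-22,-19.5,86),stop=(37.5,18,74),cyl=(-34,50,84))
for n,p in pts.items(): print(n,proj(k,cw(*p))[0].round(1))
```

```text
t 2.97 clamp tcp [-120.6    2.1  251. ] F [-0.2 -0.5  0.5] turn [-0.004 -0.003  0.005]
[0.447 0.217 0.12 ] -> [ 15.2   4.7 131. ]
[-51.79480363   2.49707492 412.48692281] [-0.26  0.02 -0.97]
knob [157.2 131.3]
pin [175.6  59.1]
bc [151.4 160.3]
br [313.1 161.1]
bl [140.1 -36.9]
bb [321.3 -37.4]
jaw [280.2  71.6]
stop [239.3   4.7]
cyl [204.5  85.2]
```

View pics/w1.png

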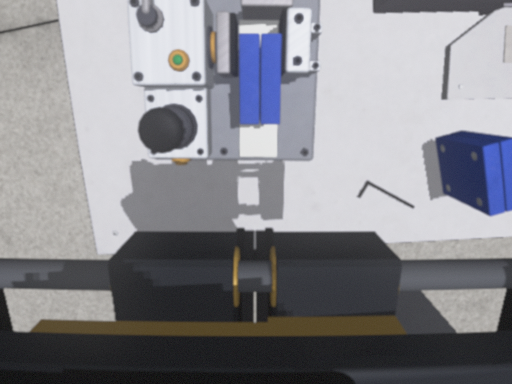

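The wrist view shows the knob disc near (161,129), pin at (178,60), mould top from (240,35) to (280,124) and base corner at (313,159), all within about 2-3 px of my clamp fit. I'm descending in front of the mould.

Call:
carry_out:
  moves:
    - {"wx":0,"wy":0,"wz":0,"tx":0.015,"ty":0.004,"tz":0.035,"claw":-1}
    - {"wx":0,"wy":0,"wz":0,"tx":0.015,"ty":0.004,"tz":0.07,"claw":-1}
    - {"wx":0,"wy":0,"wz":0,"tx":0.015,"ty":0.004,"tz":0.1,"claw":-1}
    - {"wx":0,"wy":0,"wz":0,"tx":0.015,"ty":0.004,"tz":0.13,"claw":-1}
    - {"wx":0,"wy":0,"wz":0,"tx":0.015,"ty":0.004,"tz":0.16,"claw":-1}
    - {"wx":0,"wy":0,"wz":0,"tx":0.015,"ty":0.004,"tz":0.18,"claw":-1}
    - {"wx":0,"wy":0,"wz":0,"tx":0.015,"ty":0.004,"tz":0.195,"claw":-1}
    - {"wx":0,"wy":0,"wz":0,"tx":0.015,"ty":0.004,"tz":0.195,"claw":-1}
    - {"wx":0,"wy":0,"wz":0,"tx":0.015,"ty":0.004,"tz":0.195,"claw":-1}

```text
time_s: 3.77
tcp_pos: [0.4472, 0.2086, 0.0551]
ee_rot: [3.14, -0.085, -0.002]
contact_force: [0.4, -0.0, 0.7]
finger_gap: 0.0003
grip_force: 0.0
```

Run:
```python
from h import *
shifts([cw(-70,-2,56),cw(-46.5,-2,56)])
```

```text
t 3.77 clamp tcp [-104.4  -10.2   55.1] F [ 0.4 -0.   0.7] turn [ 0.001  0.001 -0.003]
[0.482 0.215 0.056] -> [34.4 -8.4 -0.9]
[0.505 0.214 0.056] -> [57.9 -8.4 -0.9]
```

Call:
carry_out:
  moves:
    - {"wx":0,"wy":0,"wz":0,"tx":0.004,"ty":-0.008,"tz":0,"claw":-1}
    - {"wx":0,"wy":0,"wz":0,"tx":0.008,"ty":-0.008,"tz":0,"claw":-1}
    - {"wx":0,"wy":0,"wz":0,"tx":0.012,"ty":-0.008,"tz":0,"claw":-1}
    - {"wx":0,"wy":0,"wz":0,"tx":0.016,"ty":-0.008,"tz":0,"claw":-1}
    - {"wx":0,"wy":0,"wz":0,"tx":0.02,"ty":-0.008,"tz":0,"claw":-1}
    - {"wx":0,"wy":0,"wz":0,"tx":0.023,"ty":-0.008,"tz":0,"claw":-1}
    - {"wx":0,"wy":0,"wz":0,"tx":0.026,"ty":-0.008,"tz":0,"claw":-1}
    - {"wx":0,"wy":0,"wz":0,"tx":0.029,"ty":-0.008,"tz":0,"claw":-1}
    - {"wx":0,"wy":0,"wz":0,"tx":0.032,"ty":-0.008,"tz":0,"claw":-1}
    - {"wx":0,"wy":0,"wz":0,"tx":0.035,"ty":-0.008,"tz":0,"claw":-1}
    - {"wx":0,"wy":0,"wz":0,"tx":0.038,"ty":-0.008,"tz":0,"claw":-1}
    - {"wx":0,"wy":0,"wz":0,"tx":0.041,"ty":-0.008,"tz":0,"claw":-1}

```text
time_s: 4.77
tcp_pos: [0.4887, 0.2151, 0.0549]
ee_rot: [3.14, -0.083, -0.0]
contact_force: [-1.8, -0.0, 0.4]
finger_gap: 0.0003
grip_force: 0.6
```

Run:
```python
from h import *
shifts([cw(-46.5,-2,56)])
```

```text
t 4.77 clamp tcp [-63.3  -1.7  54.9] F [-1.8 -0.   0.4] turn [ 0.     0.    -0.002]
[0.505 0.214 0.056] -> [16.8  0.3 -1.1]
```

Pushing the mould with about 1.8 N. Continuing slowly.

Call:
carry_out:
  moves:
    - {"wx":0,"wy":0,"wz":0,"tx":0.002,"ty":0,"tz":0,"claw":-1}
    - {"wx":0,"wy":0,"wz":0,"tx":0.004,"ty":0,"tz":0,"claw":-1}
    - {"wx":0,"wy":0,"wz":0,"tx":0.006,"ty":0,"tz":0,"claw":-1}
    - {"wx":0,"wy":0,"wz":0,"tx":0.008,"ty":0,"tz":0,"claw":-1}
    - {"wx":0,"wy":0,"wz":0,"tx":0.0095,"ty":0,"tz":0,"claw":-1}
    - {"wx":0,"wy":0,"wz":0,"tx":0.011,"ty":0,"tz":0,"claw":-1}

```text
time_s: 5.27
tcp_pos: [0.4997, 0.2145, 0.0549]
ee_rot: [-3.14, 0.084, 0.0]
contact_force: [-1.1, 0.1, -0.9]
finger_gap: 0.0002
grip_force: 0.4
```

Call:
carry_out:
  moves:
    - {"wx":0,"wy":0,"wz":0,"tx":0.001,"ty":0,"tz":0,"claw":-1}
    - {"wx":0,"wy":0,"wz":0,"tx":0.002,"ty":0,"tz":0,"claw":-1}
    - {"wx":0,"wy":0,"wz":0,"tx":0.003,"ty":0,"tz":0,"claw":-1}

```text
time_s: 5.52
tcp_pos: [0.5026, 0.2144, 0.055]
ee_rot: [3.14, -0.084, -0.0]
contact_force: [-0.8, -0.2, 0.2]
finger_gap: 0.0007
grip_force: 0.4
```

Call:
carry_out:
  moves:
    - {"wx":0,"wy":0,"wz":0,"tx":0.001,"ty":0,"tz":0,"claw":-1}
    - {"wx":0,"wy":0,"wz":0,"tx":0.002,"ty":0,"tz":0,"claw":-1}

```text
time_s: 5.68
tcp_pos: [0.5047, 0.2143, 0.055]
ee_rot: [-3.14, 0.084, -0.0]
contact_force: [-0.7, 0.4, -0.9]
finger_gap: 0.0004
grip_force: 0.4
```

Call:
carry_out:
  moves:
    - {"wx":0,"wy":0,"wz":0,"tx":0.001,"ty":0,"tz":0,"claw":-1}
    - {"wx":0,"wy":0,"wz":0,"tx":0.001,"ty":0,"tz":0,"claw":-1}

```text
time_s: 5.85
tcp_pos: [0.5058, 0.2142, 0.055]
ee_rot: [-3.14, 0.084, -0.0]
contact_force: [-0.8, 0.1, -0.7]
finger_gap: 0.0004
grip_force: 0.3
```

Call:
carry_out:
  moves:
    - {"wx":0,"wy":0,"wz":0,"tx":0.001,"ty":0,"tz":0,"claw":-1}
    - {"wx":0,"wy":0,"wz":0,"tx":0.001,"ty":0,"tz":0,"claw":-1}

```text
time_s: 6.02
tcp_pos: [0.5064, 0.2143, 0.055]
ee_rot: [3.14, -0.083, -0.001]
contact_force: [-1.6, -0.6, 1.1]
finger_gap: 0.0003
grip_force: 1.2
```

Call:
carry_out:
  moves:
    - {"wx":0,"wy":0,"wz":0,"tx":0.001,"ty":0,"tz":0,"claw":-1}
    - {"wx":0,"wy":0,"wz":0,"tx":0.001,"ty":0,"tz":0,"claw":-1}

```text
time_s: 6.18
tcp_pos: [0.5063, 0.2143, 0.055]
ee_rot: [3.14, -0.083, -0.003]
contact_force: [-7.8, -0.9, 5.8]
finger_gap: 0.0003
grip_force: 3.9
```

Call:
carry_out:
  moves:
    - {"wx":0,"wy":0,"wz":0,"tx":0.001,"ty":0,"tz":0,"claw":-1}
    - {"wx":0,"wy":0,"wz":0,"tx":0.001,"ty":0,"tz":0,"claw":-1}

```text
time_s: 6.35
tcp_pos: [0.5062, 0.2143, 0.0549]
ee_rot: [3.139, -0.082, -0.006]
contact_force: [-13.2, -1.4, 9.5]
finger_gap: 0.0009
grip_force: 6.3
```

Firm contact at TCP clamp x of about -45.7, which matches the stop. I'm backing off and going up, then to behind-left of the lever.

Call:
carry_out:
  moves:
    - {"wx":0,"wy":0,"wz":0,"tx":-0.003,"ty":0,"tz":0,"claw":-1}
    - {"wx":0,"wy":0,"wz":0,"tx":-0.02,"ty":0,"tz":0,"claw":-1}
    - {"wx":0,"wy":0,"wz":0,"tx":-0.045,"ty":0,"tz":-0.01,"claw":-1}
    - {"wx":0,"wy":0,"wz":0,"tx":-0.045,"ty":0,"tz":-0.045,"claw":-1}
    - {"wx":0,"wy":0,"wz":0,"tx":-0.045,"ty":0,"tz":-0.085,"claw":-1}
    - {"wx":0,"wy":0,"wz":0,"tx":-0.045,"ty":0,"tz":-0.12,"claw":-1}
    - {"wx":0,"wy":0,"wz":0,"tx":-0.045,"ty":0,"tz":-0.15,"claw":-1}
    - {"wx":0,"wy":0,"wz":0,"tx":-0.045,"ty":0,"tz":-0.15,"claw":-1}
    - {"wx":0,"wy":0,"wz":0,"tx":-0.045,"ty":0,"tz":-0.15,"claw":-1}

```text
time_s: 7.1
tcp_pos: [0.465, 0.2168, 0.2068]
ee_rot: [-3.14, 0.084, -0.007]
contact_force: [-0.4, -0.4, -1.4]
finger_gap: 0.0005
grip_force: 0.0
```

Run:
```python
from h import *
k=vision.calibration("wrist"); im=vision.capture("wrist"); cv2.imwrite("pics/w2.png",im)
a=vision.capture("scene"); cv2.imwrite("pics/s2.png",a)
s=vision.calibration("scene")
print([ (np.round(d["bbox"]).tolist(),d["conf"]) for d in spotter.spot_in("mould","scene")][:2])
print("pred mould top home",[ (4*(proj(s,cw(*c,114))[0]-[110,195])).round() for c in [(37,15.5),(37,-19.5),(-37,15.5),(-37,-19.5)]], "now crop")
print("grip pred",(4*(proj(s,cw(68.5,94.5,129.5))[0]-[110,195])).round())
cv2.imwrite("pics/crop2.png",cv2.resize(a[195:315,110:260],None,fx=4,fy=4,interpolation=3))
shifts([cw(72,130,220),cw(72,130,110),cw(69,114,108),cw(41,55,108)])
```

```text
[([173.0, 202.0, 207.0, 251.0], 0.8)]
pred mould top home [array([245.,  54.]), array([295.,  24.]), array([334., 119.]), array([384.,  87.])] now crop
grip pred [85. 76.]
t 7.25 clamp tcp [-88.8  -2.  203.9] F [-0.5  0.2 -0.4] turn [ 0.001  0.001 -0.002]
[0.631 0.34  0.22 ] -> [ 160.4 -132.4  -16.4]
[0.631 0.34  0.11 ] -> [ 160.6 -132.5   93.6]
[0.627 0.324 0.108] -> [ 157.6 -116.5   95.6]
[0.596 0.266 0.108] -> [129.8 -57.4  95.7]
```

View pics/crop2.png

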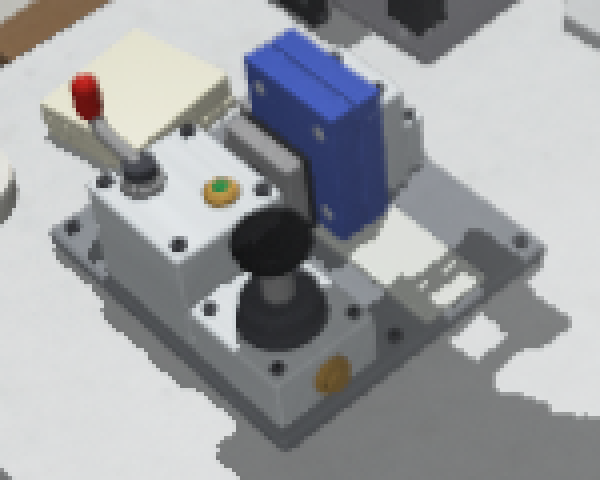

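The mould's top corners are now at (245,58), (293,30), (328,125) and (382,87). They agree with the predicted home position to about 1 px, and the lever grip is still at (85,78). Next is the lever.

Call:
carry_out:
  moves:
    - {"wx":0,"wy":0,"wz":0,"tx":0.027,"ty":-0.022,"tz":0,"claw":-1}
    - {"wx":0,"wy":0,"wz":0,"tx":0.053,"ty":-0.045,"tz":0,"claw":-1}
    - {"wx":0,"wy":0,"wz":0,"tx":0.08,"ty":-0.067,"tz":0,"claw":-1}
    - {"wx":0,"wy":0,"wz":0,"tx":0.107,"ty":-0.09,"tz":0,"claw":-1}
    - {"wx":0,"wy":0,"wz":0,"tx":0.134,"ty":-0.112,"tz":0,"claw":-1}
    - {"wx":0,"wy":0,"wz":0,"tx":0.159,"ty":-0.132,"tz":0,"claw":-1}
    - {"wx":0,"wy":0,"wz":0,"tx":0.159,"ty":-0.132,"tz":0,"claw":-1}
    - {"wx":0,"wy":0,"wz":0,"tx":0.159,"ty":-0.132,"tz":0.03,"claw":-1}
    - {"wx":0,"wy":0,"wz":0,"tx":0.159,"ty":-0.132,"tz":0.06,"claw":-1}
    - {"wx":0,"wy":0,"wz":0,"tx":0.159,"ty":-0.132,"tz":0.085,"claw":-1}
    - {"wx":0,"wy":0,"wz":0,"tx":0.159,"ty":-0.132,"tz":0.094,"claw":-1}
    - {"wx":0,"wy":0,"wz":0,"tx":0.159,"ty":-0.132,"tz":0.094,"claw":-1}

```text
time_s: 8.25
tcp_pos: [0.6276, 0.3386, 0.107]
ee_rot: [3.137, -0.083, -0.008]
contact_force: [-0.9, -0.7, 0.4]
finger_gap: 0.0005
grip_force: 0.0
```

Run:
```python
from h import *
a=np.radians
pts=[cw(24+46*np.cos(-t),98+46*np.sin(-t),109) for t in a(np.array([-18,0,15,30,45,60,68]))]+[cw(x,53,109) for x in (40,36)]
shifts(pts)
```

```text
t 8.25 clamp tcp [ 69.2 128.7 107. ] F [-0.9 -0.7  0.4] turn [ 0.003  0.005 -0.002]
[0.625 0.322 0.109] -> [-1.4 16.5 -2. ]
[0.627 0.308 0.109] -> [ 0.8 30.7 -1.9]
[0.625 0.296 0.109] -> [-0.7 42.6 -1.9]
[0.62  0.285 0.109] -> [-5.3 53.7 -1.8]
[0.612 0.276 0.109] -> [-12.6  63.3  -1.8]
[0.602 0.269 0.109] -> [-22.1  70.6  -1.7]
[0.596 0.267 0.109] -> [-27.8  73.4  -1.6]
[0.595 0.264 0.109] -> [-29.1  75.8  -1.6]
[0.591 0.265 0.109] -> [-33.1  75.8  -1.6]
```

Call:
carry_out:
  moves:
    - {"wx":0,"wy":0,"wz":0,"tx":0,"ty":0.008,"tz":-0.002,"claw":-1}
    - {"wx":0,"wy":0,"wz":0,"tx":0,"ty":0.016,"tz":-0.002,"claw":-1}
    - {"wx":0,"wy":0,"wz":0,"tx":0.001,"ty":0.023,"tz":-0.002,"claw":-1}
    - {"wx":0,"wy":0,"wz":0,"tx":0.001,"ty":0.03,"tz":-0.002,"claw":-1}
    - {"wx":0,"wy":0,"wz":0,"tx":0,"ty":0.037,"tz":-0.002,"claw":-1}
    - {"wx":0,"wy":0,"wz":0,"tx":-0.001,"ty":0.043,"tz":-0.002,"claw":-1}
    - {"wx":0,"wy":0,"wz":0,"tx":-0.003,"ty":0.049,"tz":-0.002,"claw":-1}
    - {"wx":0,"wy":0,"wz":0,"tx":-0.005,"ty":0.054,"tz":-0.002,"claw":-1}
    - {"wx":0,"wy":0,"wz":0,"tx":-0.009,"ty":0.059,"tz":-0.002,"claw":-1}
    - {"wx":0,"wy":0,"wz":0,"tx":-0.013,"ty":0.063,"tz":-0.002,"claw":-1}

```text
time_s: 9.08
tcp_pos: [0.6129, 0.277, 0.113]
ee_rot: [3.14, -0.084, 0.001]
contact_force: [-0.1, 0.5, -1.5]
finger_gap: 0.0005
grip_force: 0.7
```

Call:
carry_out:
  moves:
    - {"wx":0,"wy":0,"wz":0,"tx":-0.004,"ty":0.003,"tz":0,"claw":-1}
    - {"wx":0,"wy":0,"wz":0,"tx":-0.008,"ty":0.007,"tz":0,"claw":-1}
    - {"wx":0,"wy":0,"wz":0,"tx":-0.012,"ty":0.01,"tz":0,"claw":-1}
    - {"wx":0,"wy":0,"wz":0,"tx":-0.015,"ty":0.012,"tz":0,"claw":-1}

```text
time_s: 9.42
tcp_pos: [0.598, 0.2657, 0.1132]
ee_rot: [3.14, -0.085, 0.003]
contact_force: [9.7, 1.7, -2.6]
finger_gap: 0.0002
grip_force: 4.3
```

Run:
```python
from h import *
shifts([cw(40,54,109)])
a=vision.capture("scene"); vision.capture("wrist")
cv2.imwrite("pics/crop3.png",cv2.resize(a[195:315,110:260],None,fx=4,fy=4,interpolation=3))
```

```text
t 9.42 clamp tcp [ 43.3  54.4 113.2] F [ 9.7  1.7 -2.6] turn [ 0.    -0.002 -0.003]
[0.595 0.265 0.109] -> [-3.3  0.4  4.2]
```

View pics/crop3.png

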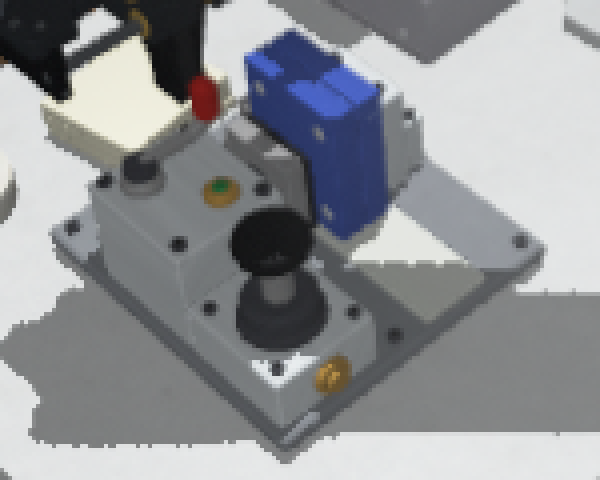

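The grip is now at crop (205,80), pointing toward the mould. Computing its angle.

Run:
```python
from h import *
s=vision.calibration("scene")
for uv in [(205,79),(205,82)]:
    g=wc(atz(s,(uv[0]/4+110-.4,uv[1]/4+195-.4),.1295)); d=g[:2]-[24,98]; print(g,np.hypot(*d),np.arctan2(-d[1],d[0]))
print((4*(proj(s,cw(24,53,129.5))[0]-[110,195])).round())
```

```text
[ 23.01533632  52.09985298 129.5       ] 45.910707456851554 1.5922453360534954
[ 21.15728136  53.52454264 129.5       ] 44.566213176009306 1.6346260684069545
[201.  77.]
```

Call:
carry_out:
  moves:
    - {"wx":0,"wy":0,"wz":0,"tx":-0.001,"ty":0.001,"tz":0,"claw":-1}
    - {"wx":0,"wy":0,"wz":0,"tx":-0.002,"ty":0.001,"tz":0,"claw":-1}
    - {"wx":0,"wy":0,"wz":0,"tx":-0.002,"ty":0.001,"tz":0,"claw":-1}

```text
time_s: 9.77
tcp_pos: [0.5976, 0.2648, 0.1134]
ee_rot: [-3.14, 0.086, -0.006]
contact_force: [10.2, 0.3, -1.9]
finger_gap: 0.0005
grip_force: 4.5
```

Closed at its stop. Backing off (+x), then up and over to the knob.

Call:
carry_out:
  moves:
    - {"wx":0,"wy":0,"wz":0,"tx":0.008,"ty":0,"tz":0,"claw":-1}
    - {"wx":0,"wy":0,"wz":0,"tx":0.02,"ty":0,"tz":0,"claw":-1}
    - {"wx":0,"wy":0,"wz":0,"tx":0.022,"ty":0,"tz":-0.025,"claw":-1}
    - {"wx":0,"wy":0,"wz":0,"tx":0.022,"ty":0,"tz":-0.055,"claw":-1}
    - {"wx":0,"wy":0,"wz":0,"tx":0,"ty":-0.01,"tz":-0.06,"claw":-1}
    - {"wx":0,"wy":0,"wz":0,"tx":-0.03,"ty":-0.02,"tz":-0.06,"claw":-1}
    - {"wx":0,"wy":0,"wz":0,"tx":-0.065,"ty":-0.03,"tz":-0.06,"claw":-1}
    - {"wx":0,"wy":0,"wz":0,"tx":-0.1,"ty":-0.034,"tz":-0.05,"claw":-1}
    - {"wx":0,"wy":0,"wz":0,"tx":-0.117,"ty":-0.034,"tz":-0.04,"claw":-1}
    - {"wx":0,"wy":0,"wz":0,"tx":-0.117,"ty":-0.034,"tz":-0.03,"claw":-1}
    - {"wx":0,"wy":0,"wz":0,"tx":-0.117,"ty":-0.034,"tz":-0.02,"claw":-1}
    - {"wx":0,"wy":0,"wz":0,"tx":-0.117,"ty":-0.034,"tz":-0.02,"claw":-1}

```text
time_s: 10.77
tcp_pos: [0.4805, 0.3043, 0.1309]
ee_rot: [3.139, -0.085, -0.004]
contact_force: [-0.4, 0.0, -0.8]
finger_gap: 0.0007
grip_force: 0.0
```

Run:
```python
from h import *
shifts([cw(-74,88,114),cw(-74,88,96)])
```

```text
t 10.77 clamp tcp [-76.   87.  130.9] F [-0.4  0.  -0.8] turn [ 0.002  0.002 -0.003]
[0.483 0.305 0.114] -> [ 2.1 -1.  16.9]
[0.483 0.305 0.096] -> [ 2.1 -1.  34.9]
```

Call:
carry_out:
  moves:
    - {"wx":0,"wy":0,"wz":0,"tx":0.002,"ty":-0.001,"tz":0.012,"claw":-1}
    - {"wx":0,"wy":0,"wz":0,"tx":0.002,"ty":-0.001,"tz":0.02,"claw":-1}
    - {"wx":0,"wy":0,"wz":0,"tx":0.002,"ty":-0.001,"tz":0.028,"claw":-1}
    - {"wx":0,"wy":0,"wz":0,"tx":0.002,"ty":-0.001,"tz":0.034,"claw":-1}
    - {"wx":0,"wy":0,"wz":0,"tx":0.002,"ty":-0.001,"tz":0.037,"claw":-1}
    - {"wx":0,"wy":0,"wz":0,"tx":0.002,"ty":-0.001,"tz":0.037,"claw":-1}
    - {"wx":0,"wy":0,"wz":0,"tx":0.002,"ty":-0.001,"tz":0.037,"claw":-1}

```text
time_s: 11.35
tcp_pos: [0.484, 0.3065, 0.0963]
ee_rot: [-3.14, 0.086, -0.002]
contact_force: [-0.4, -3.3, 9.6]
finger_gap: 0.0008
grip_force: 4.7
```

Call:
carry_out:
  moves:
    - {"wx":0,"wy":0,"wz":0,"tx":0,"ty":0,"tz":0.003,"claw":-1}
    - {"wx":0,"wy":0,"wz":0,"tx":0,"ty":0,"tz":0.003,"claw":-1}
    - {"wx":0,"wy":0,"wz":0,"tx":0,"ty":0,"tz":-0.01,"claw":-1}
    - {"wx":0,"wy":0,"wz":0,"tx":0,"ty":0,"tz":-0.022,"claw":-1}
    - {"wx":0,"wy":0,"wz":0,"tx":0,"ty":0,"tz":-0.024,"claw":-1}
    - {"wx":0,"wy":0,"wz":0,"tx":0,"ty":0,"tz":-0.024,"claw":-1}
    - {"wx":0,"wy":0,"wz":0,"tx":0,"ty":0,"tz":-0.014,"claw":-1}
    - {"wx":0,"wy":0,"wz":0,"tx":0,"ty":0,"tz":-0.006,"claw":-1}
    - {"wx":0,"wy":0,"wz":0,"tx":0,"ty":0,"tz":0.0,"claw":-1}
    - {"wx":0,"wy":0,"wz":0,"tx":0,"ty":0,"tz":0.003,"claw":-1}
    - {"wx":0,"wy":0,"wz":0,"tx":0,"ty":0,"tz":0.003,"claw":-1}
    - {"wx":0,"wy":0,"wz":0,"tx":0,"ty":0,"tz":0.003,"claw":-1}

```text
time_s: 12.35
tcp_pos: [0.4835, 0.3074, 0.0955]
ee_rot: [-3.14, 0.084, -0.005]
contact_force: [-7.8, -7.7, 37.4]
finger_gap: 0.0005
grip_force: 18.6
```

Call:
carry_out:
  moves:
    - {"wx":0,"wy":0,"wz":0,"tx":0,"ty":0,"tz":-0.012,"claw":-1}
    - {"wx":0,"wy":0,"wz":0,"tx":0,"ty":0,"tz":-0.025,"claw":-1}
    - {"wx":0,"wy":0,"wz":0,"tx":0,"ty":0,"tz":-0.027,"claw":-1}
    - {"wx":0,"wy":0,"wz":0,"tx":0,"ty":0,"tz":-0.027,"claw":-1}
    - {"wx":0,"wy":0,"wz":0,"tx":0,"ty":0,"tz":-0.02,"claw":-1}
    - {"wx":0,"wy":0,"wz":0,"tx":0,"ty":0,"tz":-0.013,"claw":-1}
    - {"wx":0,"wy":0,"wz":0,"tx":0,"ty":0,"tz":-0.007,"claw":-1}
    - {"wx":0,"wy":0,"wz":0,"tx":0,"ty":0,"tz":-0.003,"claw":-1}
    - {"wx":0,"wy":0,"wz":0,"tx":0,"ty":0,"tz":-0.002,"claw":-1}
    - {"wx":0,"wy":0,"wz":0,"tx":0,"ty":0,"tz":-0.002,"claw":-1}

```text
time_s: 13.18
tcp_pos: [0.4828, 0.3068, 0.0957]
ee_rot: [3.14, -0.084, 0.002]
contact_force: [-3.7, -3.8, 22.2]
finger_gap: 0.0001
grip_force: 10.9
```

Run:
```python
from h import *
shifts([])
a=vision.capture("scene"); vision.capture("wrist")
cv2.imwrite("pics/crop4.png",cv2.resize(a[195:315,110:260],None,fx=4,fy=4,interpolation=3))
```

```text
t 13.18 clamp tcp [-73.8  89.6  95.7] F [-3.7 -3.8 22.2] turn [ 0.    -0.001 -0.002]
```

View pics/crop4.png

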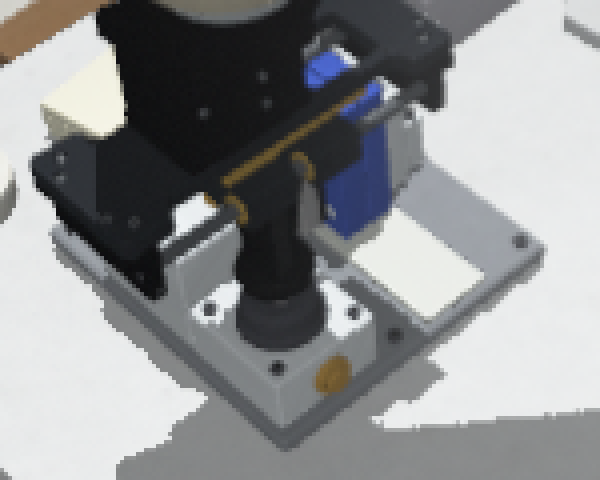

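The fingertips press the knob fully down near (272,255), and the mould still stands at home. That makes three strokes; continuing.

Call:
carry_out:
  moves:
    - {"wx":0,"wy":0,"wz":0,"tx":0,"ty":0.001,"tz":-0.012,"claw":-1}
    - {"wx":0,"wy":0,"wz":0,"tx":0,"ty":0.001,"tz":-0.023,"claw":-1}
    - {"wx":0,"wy":0,"wz":0,"tx":0,"ty":0.001,"tz":-0.025,"claw":-1}
    - {"wx":0,"wy":0,"wz":0,"tx":0,"ty":0.001,"tz":-0.025,"claw":-1}
    - {"wx":0,"wy":0,"wz":0,"tx":0,"ty":0.001,"tz":-0.018,"claw":-1}
    - {"wx":0,"wy":0,"wz":0,"tx":0,"ty":0.001,"tz":-0.011,"claw":-1}
    - {"wx":0,"wy":0,"wz":0,"tx":0,"ty":0.001,"tz":-0.005,"claw":-1}
    - {"wx":0,"wy":0,"wz":0,"tx":0,"ty":0.001,"tz":-0.001,"claw":-1}
    - {"wx":0,"wy":0,"wz":0,"tx":0,"ty":0.001,"tz":0,"claw":-1}
    - {"wx":0,"wy":0,"wz":0,"tx":0,"ty":0.001,"tz":0,"claw":-1}

```text
time_s: 14.12
tcp_pos: [0.4829, 0.3059, 0.0957]
ee_rot: [3.14, -0.084, 0.002]
contact_force: [-3.6, -3.3, 19.8]
finger_gap: 0.0002
grip_force: 9.6
```

Call:
carry_out:
  moves:
    - {"wx":0,"wy":0,"wz":0,"tx":0,"ty":0,"tz":-0.012,"claw":-1}
    - {"wx":0,"wy":0,"wz":0,"tx":0,"ty":0,"tz":-0.023,"claw":-1}
    - {"wx":0,"wy":0,"wz":0,"tx":0,"ty":0,"tz":-0.025,"claw":-1}
    - {"wx":0,"wy":0,"wz":0,"tx":0,"ty":0,"tz":-0.025,"claw":-1}
    - {"wx":0,"wy":0,"wz":0,"tx":0,"ty":0,"tz":-0.018,"claw":-1}
    - {"wx":0,"wy":0,"wz":0,"tx":0,"ty":0,"tz":-0.011,"claw":-1}
    - {"wx":0,"wy":0,"wz":0,"tx":0,"ty":0,"tz":-0.005,"claw":-1}
    - {"wx":0,"wy":0,"wz":0,"tx":0,"ty":0,"tz":-0.001,"claw":-1}
    - {"wx":0,"wy":0,"wz":0,"tx":0,"ty":0,"tz":0,"claw":-1}
    - {"wx":0,"wy":0,"wz":0,"tx":0,"ty":0,"tz":0,"claw":-1}

```text
time_s: 14.95
tcp_pos: [0.4829, 0.3059, 0.0957]
ee_rot: [3.14, -0.084, 0.002]
contact_force: [-3.5, -2.0, 19.4]
finger_gap: 0.0004
grip_force: 9.4
```

Call:
carry_out:
  moves:
    - {"wx":0,"wy":0,"wz":0,"tx":0,"ty":0,"tz":-0.012,"claw":-1}
    - {"wx":0,"wy":0,"wz":0,"tx":0,"ty":0,"tz":-0.023,"claw":-1}
    - {"wx":0,"wy":0,"wz":0,"tx":0,"ty":0,"tz":-0.025,"claw":-1}
    - {"wx":0,"wy":0,"wz":0,"tx":0,"ty":0,"tz":-0.025,"claw":-1}
    - {"wx":0,"wy":0,"wz":0,"tx":0,"ty":0,"tz":-0.018,"claw":-1}
    - {"wx":0,"wy":0,"wz":0,"tx":0,"ty":0,"tz":-0.011,"claw":-1}
    - {"wx":0,"wy":0,"wz":0,"tx":0,"ty":0,"tz":-0.005,"claw":-1}
    - {"wx":0,"wy":0,"wz":0,"tx":0,"ty":0,"tz":-0.001,"claw":-1}
    - {"wx":0,"wy":0,"wz":0,"tx":0,"ty":0,"tz":0,"claw":-1}
    - {"wx":0,"wy":0,"wz":0,"tx":0,"ty":0,"tz":0,"claw":-1}

```text
time_s: 15.78
tcp_pos: [0.4829, 0.3059, 0.0957]
ee_rot: [3.14, -0.084, 0.002]
contact_force: [-3.0, -4.0, 19.1]
finger_gap: 0.0007
grip_force: 9.3
```

Call:
carry_out:
  moves:
    - {"wx":0,"wy":0,"wz":0,"tx":0,"ty":0,"tz":-0.012,"claw":-1}
    - {"wx":0,"wy":0,"wz":0,"tx":0,"ty":0,"tz":-0.023,"claw":-1}
    - {"wx":0,"wy":0,"wz":0,"tx":0,"ty":0,"tz":-0.025,"claw":-1}
    - {"wx":0,"wy":0,"wz":0,"tx":0,"ty":0,"tz":-0.025,"claw":-1}
    - {"wx":0,"wy":0,"wz":0,"tx":0,"ty":0,"tz":-0.018,"claw":-1}
    - {"wx":0,"wy":0,"wz":0,"tx":0,"ty":0,"tz":-0.011,"claw":-1}
    - {"wx":0,"wy":0,"wz":0,"tx":0,"ty":0,"tz":-0.005,"claw":-1}
    - {"wx":0,"wy":0,"wz":0,"tx":0,"ty":0,"tz":-0.001,"claw":-1}
    - {"wx":0,"wy":0,"wz":0,"tx":0,"ty":0,"tz":0,"claw":-1}
    - {"wx":0,"wy":0,"wz":0,"tx":0,"ty":0,"tz":0,"claw":-1}

```text
time_s: 16.62
tcp_pos: [0.4828, 0.3059, 0.0957]
ee_rot: [3.14, -0.084, 0.002]
contact_force: [-3.0, -3.0, 19.5]
finger_gap: 0.0004
grip_force: 9.9
```

Call:
carry_out:
  moves:
    - {"wx":0,"wy":0,"wz":0,"tx":0,"ty":0,"tz":-0.012,"claw":-1}
    - {"wx":0,"wy":0,"wz":0,"tx":0,"ty":0,"tz":-0.03,"claw":-1}
    - {"wx":0,"wy":0,"wz":0,"tx":0,"ty":0,"tz":-0.065,"claw":-1}
    - {"wx":0,"wy":0,"wz":0,"tx":0,"ty":0,"tz":-0.1,"claw":-1}
    - {"wx":0,"wy":0,"wz":0,"tx":-0.02,"ty":0.03,"tz":-0.13,"claw":-1}
    - {"wx":0,"wy":0,"wz":0,"tx":-0.03,"ty":0.06,"tz":-0.15,"claw":-1}
    - {"wx":0,"wy":0,"wz":0,"tx":-0.03,"ty":0.09,"tz":-0.15,"claw":-1}
    - {"wx":0,"wy":0,"wz":0,"tx":-0.03,"ty":0.09,"tz":-0.15,"claw":-1}
    - {"wx":0,"wy":0,"wz":0,"tx":-0.03,"ty":0.09,"tz":-0.15,"claw":-1}

```text
time_s: 17.37
tcp_pos: [0.448, 0.2147, 0.2441]
ee_rot: [3.138, -0.091, 0.0]
contact_force: [0.1, 0.7, 0.9]
finger_gap: 0.0005
grip_force: 0.0
```

Run:
```python
from h import *
shifts([cw(-74,88,130)])
a=vision.capture("scene"); vision.capture("wrist")
cv2.imwrite("pics/crop5.png",cv2.resize(a[195:315,110:260],None,fx=4,fy=4,interpolation=3))
```

```text
t 17.37 clamp tcp [-103.9   -4.1  244.1] F [0.1 0.7 0.9] turn [ 0.002 -0.    -0.007]
[0.483 0.305 0.13 ] -> [ 29.3 -92.5 113.9]
```

View pics/crop5.png

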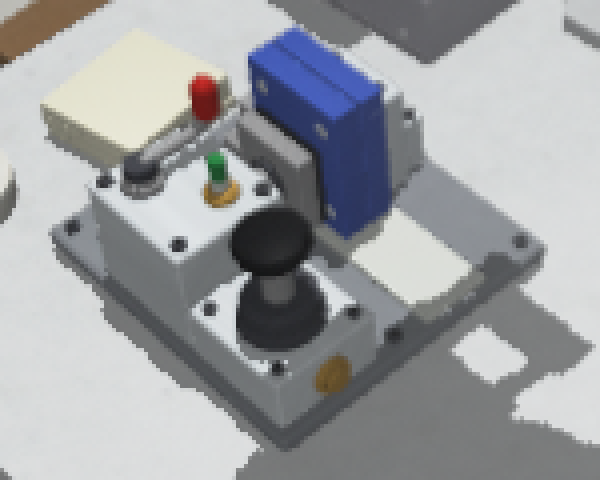

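The pin is out at (216,155) with its white root showing at (216,182). The knob is back up at (272,238), the lever is closed, and the mould is upright and gripped. A quick check of the pin height and mould, then I hand in.

Run:
```python
from h import *
s=vision.calibration("scene")
f=lambda *p:(4*(proj(s,cw(*p))[0]-[110,195])+1.5).round()
print("pin z92,106.5,110",f(-12,74,92),f(-12,74,106.5),f(-12,74,110))
print("mould home corners",f(37,15.5,114),f(37,-19.5,114),f(-37,15.5,114),f(-37,-19.5,114),"x-3:",f(-40,15.5,114))
print(robot.hand_in())
```

```text
pin z92,106.5,110 [221. 184.] [218. 164.] [217. 160.]
mould home corners [247.  55.] [296.  25.] [335. 121.] [385.  88.] x-3: [339. 124.]
the job is handed in; nothing more can be done
None
```

The job is handed in; no verdict was returned. In the last camera view the mould is home and upright, with the pad against it, the bleed lever is closed, the pressure pin is fully out with its white root showing, the plunger is back up and the hand is clear.

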